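# Roll the thick battery cell onto the scan line and start the test

### The arm

A 7-joint arm with a two-finger parallel gripper is mounted at the origin on the work surface. World frame = base frame: x ahead of the robot, y to its left, z up, the work surface at z = 0. Lengths are in mm, angles in rad, forces in N, time in s.
With the tool pointing down it reaches from about 375 to 925 mm from the base axis. Payload 3.1 kg.
Tool frame: the origin (TCP) lies at the very end of the fingers, on their centre line; the grasp point (between the pads) lies bot.pinch_z behind it (bot.pinch_z is the distance from the TCP to the grasp point, in mm); z points along the fingers, y is the line along which they close (so a half turn about z gives the same grasp; the last joint's range is limited). The gripper opens to 85 mm and grips with 20 to 120 N. Pads are 22 mm wide; open, the fingers measure 114 mm over their backs; the gripper's body (76 mm by 85 mm) begins 54 mm behind the grasp point. The pads swing forward as they close: fully open they stand 13 mm farther back than shut.
Start: joints at [-1.415, 0.383, 0.044, 1.598, -0.018, 1.161, -0.05], TCP at [163.181, 629.186, 231.269] pointing down, gripper open.
Joint ranges: [-2.61, 2.61], [-0.41, 2.15], [-1.48, 1.57], [0, 2.5], [-1.57, 4.71], [0.05, 1.97], [-2.85, 2.85]. Speed limits (rad/s): [2.79, 2.79, 3.14, 3.14, 3.14, 3.14, 3.14].

### API

Orientations are given as a unit quaternion [x, y, z, w].
In Python, from workcell import bot gives the robot as it stands.
- The arm moves only by the shell command python3 -m inch 'ROWS' [FORCE]. ROWS is JSON, a list of rows, each an object of numbers: "tx", "ty", "tz": the shift along the tool's x, y, z in m; "ax", "ay", "az": the turn, a rotation vector about the tool's x, y, z in rad; "fingers": the closure in counts, from 0 (fully open) to 255 (shut). A call has 1 to 5 rows; each row is the pose to reach, as a shift and turn from the pose commanded when the call began, along the tool's axes at that moment; what a row does not reach only later rows make up. A row lasts 1/10 s, in which the tool goes at most 50 mm and 8.59 degrees, less where a joint would pass 70% of its speed; a pose out of reach is approached as far as the arm can. A call with a gripper value outside its range is refused whole. The fingers move at their own pace and stop on an object; FORCE is the grip in N (left out, the last holds). Time passes only in rows, so rows that repeat a pose let the fingers close. It gives the time, the measured TCP pose, the force, the opening and the grip force at its end, in the units of the state.
- bot.get_state(): the state, without advancing time (a new reading comes with each control period).
- bot.capture(name): name is "side" or "top" or "wrist"; returns the picture (420x560x3 uint8, red, green, blue); there is no depth.
- bot.camera_params(name): a dict with "mtx" (3x3 intrinsics, pixels), "pose" (4x4, takes a point from camera to world coordinates); the wrist camera has in their place "hand_eye" (4x4, takes a point from camera to tool coordinates, whose origin is the TCP and whose axes are the flange's). Camera axes: x right, y up, looking along -z (the intrinsics and any distortion apply to the point x, -y, -z); pixel columns grow to the right and rows downward; lengths in mm; the calibration is good to about 2 mm. A picture is of the moment at which its call begins: read the wrist's pose just before it. camera_params takes no time and is no camera call.
- bot.close_job(): hands the job in; it is judged then, once.
Trained networks look in the newest picture that a camera, given by its name, has taken for a name from the list of things; names that differ only in an ending like _2 or _b are one class to them, and where a whole thing is asked for, a point or a joint stands for the part that bears it (a point fixed in the world has none). Each returns a list of dicts, best first, with "p" (0 to 1); they miss things now and then, are a little off and sometimes report something else, mostly with a low value. They report only what shows in the picture. A call takes as long as a camera call. They do not tell look-alikes from the thing itself.
- bot.boxes_of(camera, name): "position" ([column, row] in pixels, amid what is visible of it).
The state is a dict: "clock": time; "q": joint angles; "joint_vel": joint speeds; "joint_efforts": joint torques, N m; "position": TCP position; "orientation": TCP orientation; "ft_force": force on the tool from outside, world axes, zero at the start; "ft_torque": the same for the moment, N m; "gripper_width": finger opening in mm; "grasp_force": force on a finger pad.
Only numpy, scipy, OpenCV 4.12 (cv2) and the standard library are available. Lean on these libraries where they do the work, as an engineer would, in place of code of your own. Each camera call takes 0.05 s, during which the arm holds its last target. There are 200 camera calls.

### The job

Roll the thick lying battery cell across the grey plate by pushing its top sideways with the fingertips until it lies still along the black line, centred over it; only roll it, never lift it off the plate. Then, with the cell left alone on the line, press the round start button on the white tester all the way down and let it come up again. Leave the other cells and everything else on the bench where they are.

Things in the scene. Friction and masses are not known exactly. Their poses are not given: they have to be found in the camera images.
- fat_cell: the thick battery cell, a plain lying cylinder in a dark grey sleeve, 32 mm in diameter and 70 mm long, about 140 g. Its origin is the middle of its axis (16 mm above the plate's top); its own x is its long axis, and y and z turn as it rolls. It lies on the plate to one side of the line, 50 to 85 mm from it (either side), nearly parallel to it (within 0.1 rad). It rolls without much slip on the plate, with a light rolling resistance (pushed slowly it stops within a few mm).
- plate: the flat light-grey scan plate, fixed, 220 mm (its x) by 270 mm (its y) by 10 mm thick, turned up to 0.35 rad from the bench. Its origin is the centre of its underside; the line runs along its x, through its middle, and a cell rolls along its y.
- line_mid (a point): the middle of the black line printed on the plate, on its top face (10 mm above the bench); the line is 140 mm long and 4 mm wide and runs along the plate's x. There is no groove or ridge.
- tester: the white tester box, fixed, 100 mm (its x) by 120 mm (its y) by 45 mm high, left of the plate, origin at the centre of its underside. On its top: a flat dark display and the round start button.
- start_top (a point): the centre of the top face of the round grey start button (28 mm in diameter) on the tester's top, pressed straight down; 6 mm of travel against a spring, about 4 N fully down.
- start (a joint): travel of the start button in m: 0 up, 0.006 fully down; it springs back.
- thin_cell: the thin lying cell, 18 mm in diameter and 65 mm long, origin at the middle of its axis, own x its long axis; on the plate on the other side of the line. Leave it.
- upright_cell: a cell standing upright, 26 mm in diameter and 65 mm tall, origin at the centre of its foot, on the robot's side of the plate beyond the line's near end. Leave it.
- screwdriver: a screwdriver lying on the bench, 170 mm long, origin under its middle. Leave it.
- glue: a small green bottle, 34 mm in diameter, 85 mm tall, origin at the centre of its foot. Leave it.
- tape: a roll of black tape lying flat, 84 mm in diameter, 19 mm high, origin at the centre of its underside. Leave it.
- multimeter: a hand-held multimeter lying on its back, 85 by 165 by 36 mm (its dial to 42 mm), origin at the centre of its underside. Leave it.
Things that resemble listed ones, but are neither listed nor needed, are in the scene too. Several things have the shape of the tester; the one meant has the colours described above.

How it is judged:
By the outcome, as a careful person would: the job done as asked, in the order asked, and still so for the second after the job is handed in, with the robot touching nothing.
It also fails if it takes over 58 s, if anything falls off the work surface, if the arm or the gripper's body presses on something with over 40 N, if the wrist force passes 120 N, or if a joint passes its speed limit or range.

## Working session

There is one attempt and no reset: what is moved stays moved. The work goes in short steps, Python scripts to look and compute and a shell command to move; the robot and the scene stay as the last step left them, time stands still between calls to the robot, and variables do not carry over. Pictures are saved under pics/ and viewed, at most 10 in all, crops included, and the job is handed in when it is done.

```bash
mkdir -p pics; cat > h.py <<'E'
import numpy as np, cv2
from workcell import bot
from scipy.spatial.transform import Rotation as R
def snap(c,f=None):
    s=bot.get_state(); im=bot.capture(c)
    if f: cv2.imwrite('pics/'+f,im[:,:,::-1])
    return s,im
def campose(c,s):
    p=bot.camera_params(c); 
    if 'pose' in p: return np.array(p['mtx']),np.array(p['pose'])
    T=np.eye(4);T[:3,:3]=R.from_quat(s['orientation']).as_matrix();T[:3,3]=s['position']
    return np.array(p['mtx']),T@np.array(p['hand_eye'])
def px2w(c,s,uv,z):
    K,T=campose(c,s); p=bot.camera_params(c)
    d=np.array(p.get('dist',p.get('distortion',np.zeros(5))),float)
    n=cv2.undistortPoints(np.array([[uv]],float),K,d)[0,0]
    r=T[:3,:3]@np.array([n[0],-n[1],-1]); o=T[:3,3]
    return o+r*(z-o[2])/r[2]
def w2px(c,s,P):
    K,T=campose(c,s); q=np.linalg.inv(T)@np.append(P,1); return (K@[q[0],-q[1],-q[2]]/-q[2])[:2]
E
python3 - <<'E'
from h import *
s,_=snap('top','top.png'); s2,_=snap('side','side.png')
print(s)
print({k:v for k,v in bot.camera_params('top').items()}, bot.camera_params('wrist').keys(), bot.pinch_z)
Z=dict(fat_cell=26,line_mid=10,plate=10,tester=45,start_top=50,thin_cell=19,upright_cell=75)
for n in Z:
    for d in bot.boxes_of('top',n)[:4]: print(n,np.round(d['position']),round(d['p'],2),px2w('top',s,d['position'],Z[n]).round())
E
```

```text
{'clock': 0.0, 'q': array([-1.4148303 ,  0.38382047,  0.0438599 ,  1.59959557, -0.01792233,
        1.16117854, -0.04993929]), 'joint_vel': array([ 0.00088558,  0.00010769, -0.00126513, -0.00032984,  0.00081821,
       -0.0018246 , -0.00100977]), 'joint_efforts': array([-6.48821583e-05, -4.33467722e+01,  1.02447622e+00, -2.49514157e+01,
        1.05791807e-02,  1.11411890e-02,  4.64420310e-06]), 'position': array([162.96127166, 628.26416297, 229.88692963]), 'orientation': array([ 1.26539187e-01,  9.91960751e-01, -1.30059787e-03, -1.00945488e-04]), 'ft_force': array([0.02586139, 0.54513435, 0.17200331]), 'ft_torque': array([-0.04687422, -0.00403725,  0.03468967]), 'grasp_force': 0.0, 'gripper_width': 85.0712581832718}
{'mtx': array([[544.89488159,   0.        , 282.5190187 ],
       [  0.        , 544.89488159, 220.32150422],
       [  0.        ,   0.        ,   1.        ]]), 'pose': array([[ 1.05885809e-02,  9.95998251e-01, -8.87432610e-02,
         3.85320092e+02],
       [-9.99904525e-01,  1.13343585e-02,  7.90405158e-03,
         3.27611952e+01],
       [ 8.87826948e-03,  8.86510955e-02,  9.96023172e-01,
         1.49587896e+03],
       [ 0.00000000e+00,  0.00000000e+00,  0.00000000e+00,
         1.00000000e+00]])} dict_keys(['mtx', 'hand_eye']) 18.700000000000003
fat_cell [256. 195.] 0.51 [584.  94.  26.]
line_mid [277. 208.] 0.95 [551.  37.  10.]
plate [278. 209.] 0.61 [548.  34.  10.]
tester [174. 229.] 0.78 [488. 310.  45.]
tester [191. 290.] 0.62 [326. 262.  45.]
start_top [191. 302.] 0.62 [295. 259.  50.]
start_top [100. 280.] 0.5 [350. 500.  50.]
thin_cell [298. 212.] 0.43 [541. -22.  19.]
upright_cell [292. 243.] 0.43 [452.  -5.  75.]
```

View pics/top.png

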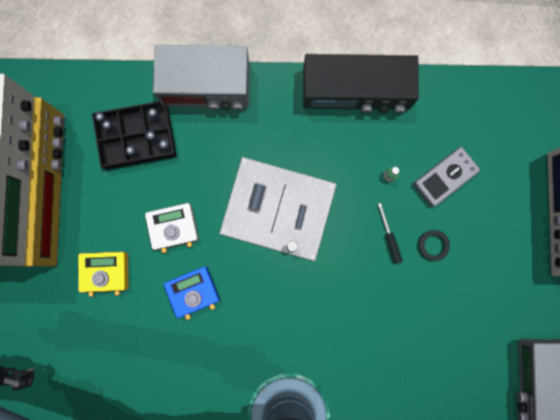

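View pics/side.png

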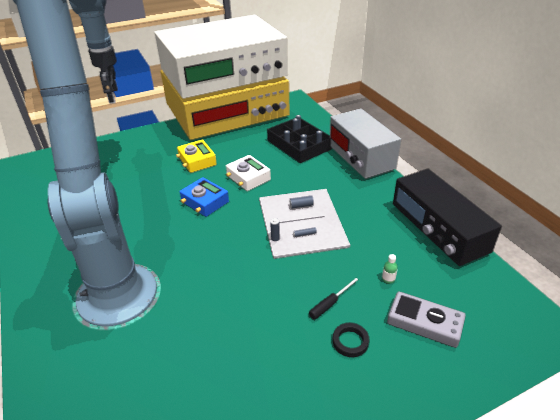

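Candidates: testers are white (172,226), yellow (102,272) and blue (191,290), so I choose white. Cells are thick (256,197), thin (301,216) and upright (292,247), so I choose the thick one left of the line (278,208). Next I move above the plate for a close look.

```bash
python3 -m inch '[{"tx":-0.035,"ty":-0.03,"tz":-0.02,"az":0.1,"fingers":255},{"tx":-0.07,"ty":-0.06,"tz":-0.02,"az":0.2,"fingers":255},{"tx":-0.105,"ty":-0.09,"tz":-0.02,"az":0.3,"fingers":255},{"tx":-0.14,"ty":-0.12,"tz":-0.02,"az":0.4,"fingers":255},{"tx":-0.175,"ty":-0.15,"tz":-0.02,"az":0.52,"fingers":255}]' 30
python3 -m inch '[{"tx":-0.045,"ty":-0.01,"tz":-0.02,"az":0.1,"fingers":255},{"tx":-0.09,"ty":-0.02,"tz":-0.02,"az":0.2,"fingers":255},{"tx":-0.135,"ty":-0.03,"tz":-0.02,"az":0.3,"fingers":255},{"tx":-0.18,"ty":-0.035,"tz":-0.02,"az":0.4,"fingers":255},{"tx":-0.225,"ty":-0.043,"tz":-0.02,"az":0.52,"fingers":255}]'
python3 -c "
from h import *
s=bot.get_state();print(s['clock'],s['q'].round(2))"
```

```text
0.45 [-1.41  0.38  0.04  1.6  -0.02  1.16 -0.05]invalid input at $[0]: expected keys tx, ty, tz, ax, ay, az, fingers
invalid input at $[0]: expected keys tx, ty, tz, ax, ay, az, fingers
```

```bash
python3 -m inch '[{"tx":-0.035,"ty":-0.03,"tz":-0.02,"ax":0,"ay":0,"az":0.1,"fingers":255},{"tx":-0.07,"ty":-0.06,"tz":-0.02,"ax":0,"ay":0,"az":0.2,"fingers":255},{"tx":-0.105,"ty":-0.09,"tz":-0.02,"ax":0,"ay":0,"az":0.3,"fingers":255},{"tx":-0.14,"ty":-0.12,"tz":-0.02,"ax":0,"ay":0,"az":0.4,"fingers":255},{"tx":-0.175,"ty":-0.15,"tz":-0.02,"ax":0,"ay":0,"az":0.52,"fingers":255}]' 30
python3 -m inch '[{"tx":-0.045,"ty":-0.01,"tz":-0.02,"ax":0,"ay":0,"az":0.1,"fingers":255},{"tx":-0.09,"ty":-0.02,"tz":-0.02,"ax":0,"ay":0,"az":0.2,"fingers":255},{"tx":-0.135,"ty":-0.03,"tz":-0.02,"ax":0,"ay":0,"az":0.3,"fingers":255},{"tx":-0.18,"ty":-0.035,"tz":-0.02,"ax":0,"ay":0,"az":0.4,"fingers":255},{"tx":-0.225,"ty":-0.043,"tz":-0.02,"ax":0,"ay":0,"az":0.52,"fingers":255}]'
python3 -c "
from h import *
s=bot.get_state();print(s['clock'],s['q'].round(2))
print(R.from_quat(s['orientation']).as_matrix().round(3))"
```

```text
clock: 0.95
position: [295.9, 438.5, 251.6]
orientation: [0.379, 0.925, 0.0, -0.0]
ft_force: [0.8, 1.4, -0.4]
gripper_width: 12.4
grasp_force: 0.0
clock: 1.45
position: [426.9, 250.7, 271.9]
orientation: [0.604, 0.797, 0.001, -0.0]
ft_force: [0.9, 0.9, 0.2]
gripper_width: 0.1
grasp_force: 0.0
1.45 [-1.03  0.04  0.43  1.93 -0.02  1.17 -0.32]
[[-0.269  0.963  0.001]
 [ 0.963  0.269  0.002]
 [ 0.001  0.001 -1.   ]]
```

```bash
python3 -m inch '[{"tx":-0.045,"ty":0.015,"tz":-0.02,"ax":0,"ay":0,"az":0.1,"fingers":255},{"tx":-0.09,"ty":0.03,"tz":-0.03,"ax":0,"ay":0,"az":0.2,"fingers":255},{"tx":-0.135,"ty":0.045,"tz":-0.03,"ax":0,"ay":0,"az":0.3,"fingers":255},{"tx":-0.18,"ty":0.06,"tz":-0.03,"ax":0,"ay":0,"az":0.4,"fingers":255},{"tx":-0.215,"ty":0.075,"tz":-0.03,"ax":0,"ay":0,"az":0.52,"fingers":255}]'
python3 - <<'E'
from h import *
s,im=snap('wrist','w1.png')
print(s['position'],R.from_quat(s['orientation']).as_matrix().round(3),s['q'].round(2))
for n,z in dict(fat_cell=26,line_mid=10,thin_cell=19).items():
    for d in bot.boxes_of('wrist',n)[:3]: print(n,np.round(d['position']),round(d['p'],2),px2w('wrist',s,d['position'],z).round(1))
E
```

```text
clock: 1.95
position: [557.9, 62.3, 302.1]
orientation: [0.79, 0.613, 0.001, 0.0]
ft_force: [0.6, -0.2, -0.4]
gripper_width: -0.1
grasp_force: 0.0
[557.90585032  62.30524851 302.09935755] [[ 0.248  0.969  0.002]
 [ 0.969 -0.248  0.   ]
 [ 0.     0.002 -1.   ]] [-0.77  0.18  0.67  1.76 -0.11  1.25 -0.33]
fat_cell [293. 131.] 0.9 [581.1  93.9  26. ]
line_mid [283. 166.] 0.55 [557.5  51.5  10. ]
thin_cell [281. 228.] 0.72 [534.1 -28.1  19. ]
```

View pics/w1.png

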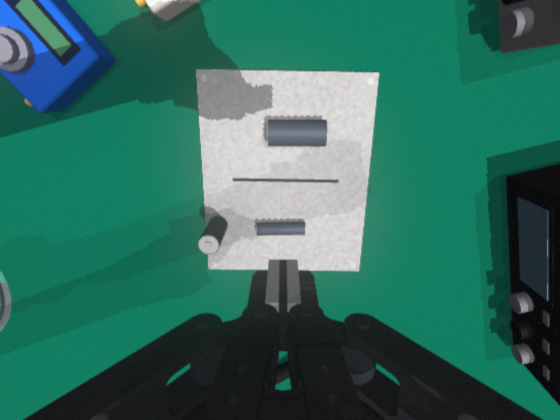

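The picture shows the thick cell at (296,132), the line from (233,180) to (338,181), the thin cell at (281,228) and the upright cell at (210,240). I'll measure the line ends and fit the cell.

```bash
cat > m.py <<'E'
from h import *
from scipy.optimize import least_squares
def measure(s,im,box,A,B,g):
    """box u0,v0,u1,v1 around the cell; A,B line-end pixels; g start guess x,y,yaw"""
    a=px2w('wrist',s,A,10);b=px2w('wrist',s,B,10)
    mid=(a+b)/2; ly=np.arctan2(*(b-a)[[1,0]]); L=np.linalg.norm(b-a)
    u0,v0,u1,v1=box
    gr=cv2.cvtColor(im,cv2.COLOR_RGB2HSV)[v0:v1,u0:u1]
    m=((gr[...,2]<125)&(gr[...,1]>35)).astype(np.uint8)
    n,lab,st,c=cv2.connectedComponentsWithStats(m); k=1+np.argmax(st[1:,4])
    cnt=np.argwhere(lab==k)[:,::-1].astype(np.float32)+[u0,v0]
    def rect(pts):
        pts=cv2.convexHull(np.float32(pts)); M=cv2.moments(pts); 
        cx,cy=M['m10']/M['m00'],M['m01']/M['m00']
        return np.array([cx,cy,50*.5*np.arctan2(2*M['mu11'],M['mu20']-M['mu02'])]),M['m00']
    t=np.linspace(0,2*np.pi,40)
    def proj(p):
        d=np.array([np.cos(p[2]),np.sin(p[2]),0]);e=np.array([-d[1],d[0],0])
        return [w2px('wrist',s,np.array([p[0],p[1],26])+x*d+16*(np.cos(q)*e+np.sin(q)*np.array([0,0,1]))) for x in (-35,35) for q in t]
    o,ar=rect(cnt)
    r=least_squares(lambda p:rect(proj(p))[0]-o,g,x_scale=[1,1,.01],diff_step=1e-4).x
    e=np.array([-np.sin(ly),np.cos(ly)])
    d=r[:2]-mid[:2]
    print('line mid',mid.round(1),'yaw',round(ly,3),'len',L.round(1),'| cell',r.round(3),'area obs/model',ar,rect(proj(r))[1])
    print('cell off line: across',round(d@e,1),'along',round(d@[np.cos(ly),np.sin(ly)],1),'dyaw',round(r[2]-ly,3), 'rmsres',rect(proj(r))[0]-o)
E
python3 - <<'E'
from m import *
s=bot.get_state(); im=cv2.imread('pics/w1.png')[:,:,::-1].copy()
measure(s,im,(258,105,335,158),(233,179.7),(338.5,181),(581,94,-.25))
E
```

```text
line mid [554.9  35.2  10. ] yaw -0.257 len 139.8 | cell [ 5.86886e+02  1.01882e+02 -2.26000e-01] area obs/model 393.0 1621.88227537286
cell off line: across 72.6 along 14.0 dyaw 0.031 rmsres [ 2.55416694e-07 -1.06665621e-06 -4.01273798e-06]
```

```bash
python3 - <<'E'
from m import *
im=cv2.imread('pics/w1.png')[:,:,::-1].copy()
h=cv2.cvtColor(im,cv2.COLOR_RGB2HSV)
for r in (im[108:156:2,295],im[132,256:336:3],): print(r.tolist())
E
```

```text
[[215, 214, 213], [218, 216, 215], [213, 211, 210], [207, 205, 204], [148, 148, 147], [136, 136, 135], [75, 80, 83], [82, 86, 94], [86, 93, 103], [93, 100, 110], [98, 107, 117], [108, 117, 129], [118, 127, 140], [120, 128, 141], [107, 117, 129], [101, 109, 120], [96, 104, 115], [91, 98, 107], [87, 92, 99], [162, 162, 161], [222, 221, 221], [220, 218, 218], [219, 215, 214], [216, 212, 211]]
[[222, 220, 221], [225, 224, 223], [203, 200, 199], [129, 128, 128], [122, 131, 141], [118, 128, 140], [119, 127, 140], [119, 128, 140], [119, 128, 140], [120, 127, 140], [120, 129, 140], [119, 128, 140], [119, 127, 140], [118, 127, 140], [120, 129, 142], [120, 128, 141], [119, 129, 141], [118, 128, 141], [119, 128, 142], [119, 128, 142], [119, 128, 142], [118, 128, 141], [119, 130, 142], [117, 126, 139], [208, 206, 206], [215, 212, 212], [210, 208, 207]]
```

Blue minus red separates the cell from its shadow.

```bash
python3 - <<'E'
t=open('m.py').read()
t=t.replace("    gr=cv2.cvtColor(im,cv2.COLOR_RGB2HSV)[v0:v1,u0:u1]\n","    gr=im[v0:v1,u0:u1].astype(int)\n").replace("((gr[...,2]<125)&(gr[...,1]>35))","((gr[...,0]<150)&(gr[...,2]-gr[...,0]>4))")
open('m.py','w').write(t)
E
python3 - <<'E'
from m import *
s=bot.get_state(); im=cv2.imread('pics/w1.png')[:,:,::-1].copy()
measure(s,im,(258,105,335,158),(233,179.7),(338.5,181),(581,94,-.25))
E
```

```text
line mid [554.9  35.2  10. ] yaw -0.257 len 139.8 | cell [ 5.82389e+02  9.43850e+01 -2.47000e-01] area obs/model 1467.5 1590.8753277271753Traceback (most recent call last):
  File "<stdin>", line 3, in <module>
  File "m.py", line 25, in measure
    print('cell off line: across',round(d@e,1),'along',round(d@[np.cos(ly),np.sin(ly)],1),'dyaw',round(r[2]-ly,3), 'rmsres',rect(proj(r))[0]-o)
                                                                                                                                 ~~~~^^^
  File "m.py", line 19, in proj
    return [w2px('wrist',s,np.array([p[0],p[1],26])+x*d+16*(np.cos(q)*e+np.sin(q)*np.array([0,0,1]))) for x in (-35,35) for q in t]
            ~~~~^^^^^^^^^^^^^^^^^^^^^^^^^^^^^^^^^^^^^^^^^^^^^^^^^^^^^^^^^^^^^^^^^^^^^^^^^^^^^^^^^^^^^
  File "h.py", line 20, in w2px
    K,T=campose(c,s); q=np.linalg.inv(T)@np.append(P,1); return (K@[q[0],-q[1],-q[2]]/-q[2])[:2]
        ~~~~~~~^^^^^
  File "h.py", line 9, in campose
    p=bot.camera_params(c);
ValueError: time passes only in moves, steps and waits
```

```bash
python3 - <<'E'
t=open('h.py').read()
t=t.replace("def campose","import functools\n@functools.lru_cache\ndef cp(c): return bot.camera_params(c)\ndef campose").replace("p=bot.camera_params(c)","p=cp(c)")
open('h.py','w').write(t)
E
python3 -m inch '[{"tx":0.037,"ty":0.008,"tz":0.03,"ax":0,"ay":0,"az":0,"fingers":255},{"tx":0.074,"ty":0.016,"tz":0.06,"ax":0,"ay":0,"az":0,"fingers":255},{"tx":0.074,"ty":0.016,"tz":0.11,"ax":0,"ay":0,"az":0,"fingers":255},{"tx":0.074,"ty":0.016,"tz":0.16,"ax":0,"ay":0,"az":0,"fingers":255},{"tx":0.074,"ty":0.016,"tz":0.20,"ax":0,"ay":0,"az":0,"fingers":255}]'
python3 -m inch '[{"tx":0,"ty":0,"tz":0.03,"ax":0,"ay":0,"az":0,"fingers":255},{"tx":0,"ty":0,"tz":0.05,"ax":0,"ay":0,"az":0,"fingers":255},{"tx":0,"ty":0,"tz":0.07,"ax":0,"ay":0,"az":0,"fingers":255},{"tx":0,"ty":0,"tz":0.082,"ax":0,"ay":0,"az":0,"fingers":255},{"tx":0,"ty":0,"tz":0.082,"ax":0,"ay":0,"az":0,"fingers":255}]'
python3 - <<'E'
from m import *
s,im=snap('wrist','w2.png')
print(s['position'])
E
```

```text
clock: 2.65
position: [587.3, 137.4, 98.1]
orientation: [0.786, 0.619, -0.001, -0.002]
ft_force: [-0.2, -0.3, 0.1]
gripper_width: -0.1
grasp_force: 0.0
clock: 3.15
position: [587.5, 135.6, 17.3]
orientation: [0.787, 0.617, -0.002, -0.001]
ft_force: [-0.6, 0.2, -0.0]
gripper_width: -0.6
grasp_force: 0.0
[587.52585156 135.64060015  17.32497346]
```

View pics/w2.png

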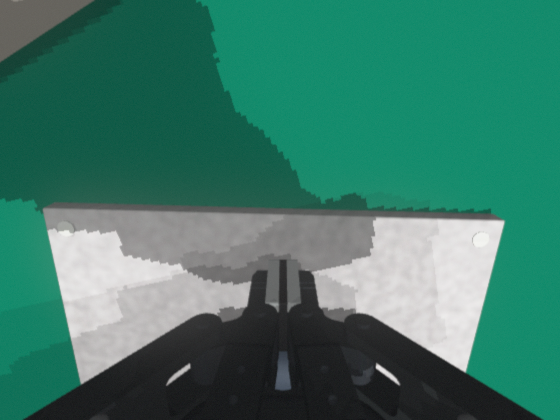

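```bash
python3 -m inch '[{"tx":-0.003,"ty":0.003,"tz":0,"ax":0,"ay":0,"az":0,"fingers":255},{"tx":-0.006,"ty":0.005,"tz":0,"ax":0,"ay":0,"az":0,"fingers":255},{"tx":-0.009,"ty":0.005,"tz":0,"ax":0,"ay":0,"az":0,"fingers":255},{"tx":-0.012,"ty":0.005,"tz":0,"ax":0,"ay":0,"az":0,"fingers":255},{"tx":-0.014,"ty":0.005,"tz":0,"ax":0,"ay":0,"az":0,"fingers":255}]'
for i in 1 2; do python3 -m inch '[{"tx":-0.002,"ty":0,"tz":0,"ax":0,"ay":0,"az":0,"fingers":255},{"tx":-0.004,"ty":0,"tz":0,"ax":0,"ay":0,"az":0,"fingers":255},{"tx":-0.006,"ty":0,"tz":0,"ax":0,"ay":0,"az":0,"fingers":255},{"tx":-0.008,"ty":0,"tz":0,"ax":0,"ay":0,"az":0,"fingers":255},{"tx":-0.010,"ty":0,"tz":0,"ax":0,"ay":0,"az":0,"fingers":255}]'; done
python3 - <<'E'
from m import *
s,im=snap('top','t2.png')
cv2.imwrite('pics/t2c.png',cv2.resize(im[150:270,210:345,::-1],None,fx=4,fy=4,interpolation=2))
E
```

```text
clock: 3.7
position: [591.7, 118.3, 19.7]
orientation: [0.788, 0.616, 0.0, 0.0]
ft_force: [0.0, 0.1, 0.5]
gripper_width: 0.1
grasp_force: 0.1
clock: 4.2
position: [589.1, 109.1, 19.2]
orientation: [0.788, 0.616, -0.0, -0.0]
ft_force: [-0.2, -0.8, -0.2]
gripper_width: 0.1
grasp_force: 0.1
clock: 4.7
position: [586.7, 99.4, 19.3]
orientation: [0.788, 0.616, -0.0, -0.0]
ft_force: [0.2, -0.0, -0.5]
gripper_width: -0.2
grasp_force: 0.1
```

View pics/t2c.png

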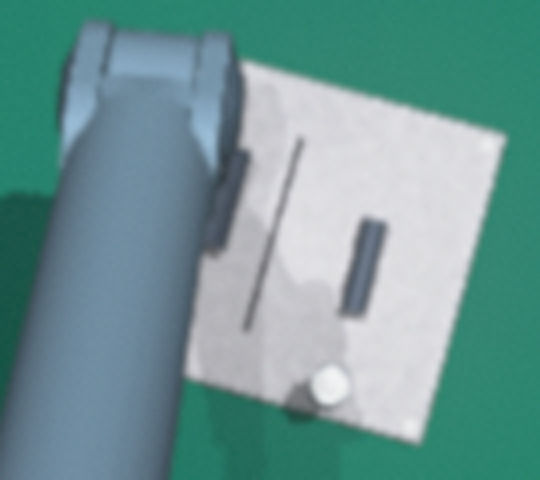

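The picture shows the cell's leading edge near (230,200), parallel to the line and moving with the finger at near-zero force, so it is rolling. I'll push on.

```bash
for i in 1 2 3; do python3 -m inch '[{"tx":-0.002,"ty":0,"tz":0,"ax":0,"ay":0,"az":0,"fingers":255},{"tx":-0.004,"ty":0,"tz":0,"ax":0,"ay":0,"az":0,"fingers":255},{"tx":-0.006,"ty":0,"tz":0,"ax":0,"ay":0,"az":0,"fingers":255},{"tx":-0.008,"ty":0,"tz":0,"ax":0,"ay":0,"az":0,"fingers":255},{"tx":-0.010,"ty":0,"tz":0,"ax":0,"ay":0,"az":0,"fingers":255}]'; done | grep -E 'posi|force'
python3 -m inch '[{"tx":0.002,"ty":0,"tz":0,"ax":0,"ay":0,"az":0,"fingers":255},{"tx":0.01,"ty":0,"tz":-0.03,"ax":0,"ay":0,"az":0,"fingers":255},{"tx":0.01,"ty":0,"tz":-0.08,"ax":0,"ay":0,"az":0,"fingers":255},{"tx":-0.01,"ty":0,"tz":-0.13,"ax":0,"ay":0,"az":0,"fingers":255},{"tx":-0.05,"ty":0,"tz":-0.16,"ax":0,"ay":0,"az":0,"fingers":255}]'
python3 -m inch '[{"tx":-0.01,"ty":0,"tz":-0.03,"ax":0,"ay":0,"az":0,"fingers":255},{"tx":-0.02,"ty":0,"tz":-0.04,"ax":0,"ay":0,"az":0,"fingers":255},{"tx":-0.02,"ty":0,"tz":-0.04,"ax":0,"ay":0,"az":0,"fingers":255}]'
python3 - <<'E'
from m import *
s,im=snap('wrist','w3.png'); print(s['position'])
E
```

```text
position: [584.3, 89.7, 19.3]
ft_force: [0.1, -0.3, 0.7]
grasp_force: 0.1
position: [581.9, 80.0, 19.3]
ft_force: [0.4, 0.1, 0.8]
grasp_force: 0.1
position: [579.5, 70.3, 19.3]
ft_force: [-0.7, -0.2, -0.5]
grasp_force: 0.1
clock: 6.75
position: [570.8, 28.8, 180.7]
orientation: [0.785, 0.619, 0.003, 0.001]
ft_force: [1.5, -0.5, 0.3]
gripper_width: 0.3
grasp_force: 0.0
clock: 7.05
position: [564.3, 3.5, 218.9]
orientation: [0.788, 0.615, 0.002, 0.001]
ft_force: [-0.2, 0.1, -0.3]
gripper_width: 0.1
grasp_force: 0.0
[564.30879237   3.4615275  218.93666006]
```

View pics/w3.png

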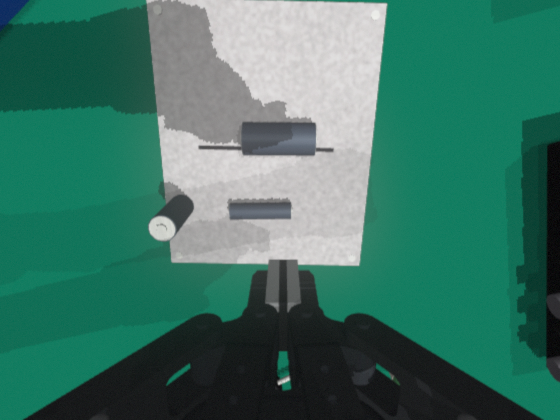

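The cell is at (279,139), and the line ends show at (199,147) and (333,150). I'll measure the remaining distance.

```bash
python3 - <<'E'
from m import *
s=bot.get_state(); im=cv2.imread('pics/w3.png')[:,:,::-1].copy()
measure(s,im,(236,116,322,162),(198.5,147.3),(333.5,150.3),(560,45,-.25))
E
```

```text
line mid [554.3  34.6  10. ] yaw -0.265 len 139.8 | cell [ 5.69898e+02  4.36060e+01 -2.46000e-01] area obs/model 2272.5 2476.1973868418136
cell off line: across 12.8 along 12.7 dyaw 0.019 rmsres [ 1.07441167e-07 -5.68267438e-07 -1.37748828e-06]
```

```bash
python3 -m inch '[{"tx":0.04,"ty":-0.002,"tz":0.02,"ax":0,"ay":0,"az":0,"fingers":255},{"tx":0.08,"ty":-0.004,"tz":0.04,"ax":0,"ay":0,"az":0,"fingers":255},{"tx":0.08,"ty":-0.004,"tz":0.08,"ax":0,"ay":0,"az":0,"fingers":255},{"tx":0.08,"ty":-0.004,"tz":0.11,"ax":0,"ay":0,"az":0,"fingers":255},{"tx":0.08,"ty":-0.004,"tz":0.14,"ax":0,"ay":0,"az":0,"fingers":255}]'
python3 -m inch '[{"tx":0,"ty":0,"tz":0.02,"ax":0,"ay":0,"az":0,"fingers":255},{"tx":0,"ty":0,"tz":0.035,"ax":0,"ay":0,"az":0,"fingers":255},{"tx":0,"ty":0,"tz":0.05,"ax":0,"ay":0,"az":0,"fingers":255},{"tx":0,"ty":0,"tz":0.06,"ax":0,"ay":0,"az":0,"fingers":255},{"tx":0,"ty":0,"tz":0.06,"ax":0,"ay":0,"az":0,"fingers":255}]'
python3 - <<'E'
from h import *
s=bot.get_state(); M=R.from_quat(s['orientation']).as_matrix()
d=s['position'][:2]-[554.6,34.9]; print('across',d@[.258,.966],'along',d@[.966,-.258],M.round(3)[:2,:2])
E
```

```text
clock: 7.6
position: [576.0, 86.1, 72.6]
orientation: [0.786, 0.618, -0.002, -0.001]
ft_force: [-0.4, -0.1, -0.2]
gripper_width: 0.0
grasp_force: 0.0
clock: 8.1
position: [577.5, 83.7, 15.5]
orientation: [0.787, 0.616, -0.001, -0.001]
ft_force: [-0.2, 0.7, -0.2]
gripper_width: -0.2
grasp_force: 0.0
across 53.05273569550435 along 9.48552081536979 [[ 0.24   0.971]
 [ 0.971 -0.24 ]]
```

```bash
python3 -m inch '[{"tx":-0.002,"ty":0.002,"tz":0,"ax":0,"ay":0,"az":0,"fingers":255},{"tx":-0.005,"ty":0.002,"tz":0,"ax":0,"ay":0,"az":0,"fingers":255},{"tx":-0.008,"ty":0.002,"tz":0,"ax":0,"ay":0,"az":0,"fingers":255},{"tx":-0.010,"ty":0.002,"tz":0,"ax":0,"ay":0,"az":0,"fingers":255},{"tx":-0.012,"ty":0.002,"tz":0,"ax":0,"ay":0,"az":0,"fingers":255}]'
python3 - <<'E'
from h import *
s=bot.get_state()
d=s['position'][:2]-[554.6,34.9]; print('across',d@[.258,.966],'along',d@[.966,-.258])
E
```

```text
clock: 8.6
position: [578.0, 71.1, 17.7]
orientation: [0.788, 0.616, 0.0, 0.0]
ft_force: [1.1, 0.7, -0.0]
gripper_width: 0.1
grasp_force: 0.0
across 41.03794857934772 along 13.22690002229436
```

```bash
python3 -m inch '[{"tx":-0.0015,"ty":0,"tz":0,"ax":0,"ay":0,"az":0,"fingers":255},{"tx":-0.003,"ty":0,"tz":0,"ax":0,"ay":0,"az":0,"fingers":255},{"tx":-0.0045,"ty":0,"tz":0,"ax":0,"ay":0,"az":0,"fingers":255},{"tx":-0.006,"ty":0,"tz":0,"ax":0,"ay":0,"az":0,"fingers":255},{"tx":-0.0075,"ty":0,"tz":0,"ax":0,"ay":0,"az":0,"fingers":255}]'
python3 -m inch '[{"tx":-0.0015,"ty":0,"tz":0,"ax":0,"ay":0,"az":0,"fingers":255},{"tx":-0.003,"ty":0,"tz":0,"ax":0,"ay":0,"az":0,"fingers":255},{"tx":-0.004,"ty":0,"tz":0,"ax":0,"ay":0,"az":0,"fingers":255},{"tx":-0.005,"ty":0,"tz":0,"ax":0,"ay":0,"az":0,"fingers":255},{"tx":-0.0055,"ty":0,"tz":0,"ax":0,"ay":0,"az":0,"fingers":255}]'
python3 -m inch '[{"tx":0.003,"ty":0,"tz":0,"ax":0,"ay":0,"az":0,"fingers":255},{"tx":0.01,"ty":0,"tz":-0.03,"ax":0,"ay":0,"az":0,"fingers":255},{"tx":0.01,"ty":0,"tz":-0.08,"ax":0,"ay":0,"az":0,"fingers":255},{"tx":-0.01,"ty":0,"tz":-0.13,"ax":0,"ay":0,"az":0,"fingers":255},{"tx":-0.05,"ty":0,"tz":-0.16,"ax":0,"ay":0,"az":0,"fingers":255}]'
python3 -m inch '[{"tx":-0.01,"ty":0,"tz":-0.03,"ax":0,"ay":0,"az":0,"fingers":255},{"tx":-0.01,"ty":0,"tz":-0.04,"ax":0,"ay":0,"az":0,"fingers":255},{"tx":-0.01,"ty":0,"tz":-0.04,"ax":0,"ay":0,"az":0,"fingers":255}]'
python3 - <<'E'
from m import *
s,im=snap('wrist','w4.png'); print(s['position'])
E
```

```text
clock: 9.1
position: [575.9, 64.2, 17.1]
orientation: [0.788, 0.616, -0.0, -0.0]
ft_force: [0.6, 0.3, 0.7]
gripper_width: 0.1
grasp_force: 0.1
clock: 9.6
position: [574.6, 58.7, 17.2]
orientation: [0.788, 0.616, -0.0, 0.0]
ft_force: [-0.1, -0.3, -0.2]
gripper_width: -0.2
grasp_force: 0.0
clock: 10.1
position: [565.9, 17.3, 178.6]
orientation: [0.785, 0.619, 0.003, 0.001]
ft_force: [0.9, 0.6, -0.3]
gripper_width: 0.1
grasp_force: 0.0
clock: 10.4
position: [562.2, 4.1, 216.7]
orientation: [0.787, 0.616, 0.002, 0.0]
ft_force: [-0.0, 0.7, 0.5]
gripper_width: -0.1
grasp_force: 0.0
[562.21624439   4.05186665 216.6787394 ]
```

View pics/w4.png

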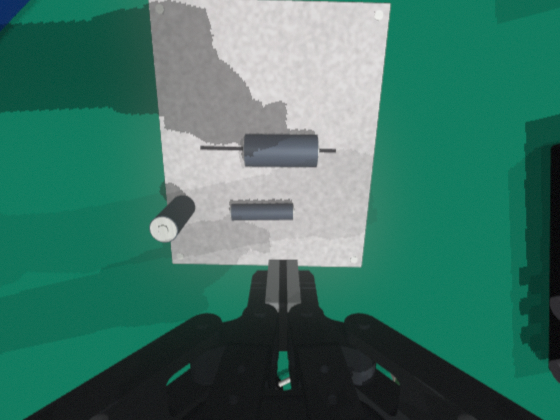

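The cell now lies over the line, centre (281,150), with line ends at (201,148) and (336,151). I'll measure it again and also check that it is still.

```bash
python3 - <<'E'
from m import *
s,im=snap('wrist')
measure(s,im,(238,128,324,174),(200.5,148),(336,151),(560,35,-.25))
s1,im=snap('top')
for n,z in dict(start_top=51,tester=45).items():
    for d in bot.boxes_of('top',n)[:4]: print(n,np.round(d['position']),round(d['p'],2),px2w('top',s1,d['position'],z).round())
print(px2w('top',s1,(171,232),51))
E
```

```text
line mid [554.1  33.5  10. ] yaw -0.262 len 139.5 | cell [ 5.68967e+02  3.09670e+01 -2.52000e-01] area obs/model 2324.0 2439.5556494379416
cell off line: across 1.4 along 15.0 dyaw 0.01 rmsres [-5.25049899e-06 -5.08682899e-06  4.41276585e-06]
start_top [102. 279.] 0.42 [353. 494.  51.]
tester [103. 272.] 0.98 [373. 493.  45.]
tester [174. 230.] 0.91 [486. 310.  45.]
tester [192. 292.] 0.64 [323. 259.  45.]
[479.5931503  316.74647291  51.        ]
```

Across error is 1.4 mm, parallel, and the cell lies still, so that is good. Next is the white tester's button, looking from close by.

```bash
python3 -m inch '[{"tx":0.035,"ty":-0.027,"tz":0,"ax":0,"ay":0,"az":0,"fingers":255},{"tx":0.07,"ty":-0.054,"tz":0,"ax":0,"ay":0,"az":0,"fingers":255},{"tx":0.105,"ty":-0.081,"tz":0,"ax":0,"ay":0,"az":0,"fingers":255},{"tx":0.14,"ty":-0.108,"tz":0,"ax":0,"ay":0,"az":0,"fingers":255},{"tx":0.17,"ty":-0.13,"tz":0,"ax":0,"ay":0,"az":0,"fingers":255}]'
python3 -m inch '[{"tx":0.025,"ty":-0.02,"tz":0,"ax":0,"ay":0,"az":0,"fingers":255},{"tx":0.025,"ty":-0.02,"tz":0,"ax":0,"ay":0,"az":0,"fingers":255},{"tx":0.025,"ty":-0.02,"tz":0,"ax":0,"ay":0,"az":0,"fingers":255}]'
python3 - <<'E'
from m import *
s,im=snap('wrist','w5.png'); print(s['position'])
for n,z in dict(start_top=51,tester=45).items():
    for d in bot.boxes_of('wrist',n)[:4]: print(n,np.round(d['position']),round(d['p'],2),px2w('wrist',s,d['position'],z).round())
E
```

```text
clock: 11.15
position: [473.2, 202.2, 213.7]
orientation: [0.787, 0.617, -0.001, -0.0]
ft_force: [0.1, 0.8, -0.4]
gripper_width: -0.2
grasp_force: 0.0
clock: 11.45
position: [461.0, 229.4, 213.8]
orientation: [0.786, 0.618, -0.001, 0.0]
ft_force: [-0.3, 0.4, 0.2]
gripper_width: 0.3
grasp_force: 0.0
[460.98151109 229.39409582 213.82060894]
start_top [282.  82.] 0.85 [483. 317.  51.]
tester [142. 177.] 0.69 [333. 266.  45.]
tester [300.  72.] 0.63 [499. 321.  45.]
```

View pics/w5.png

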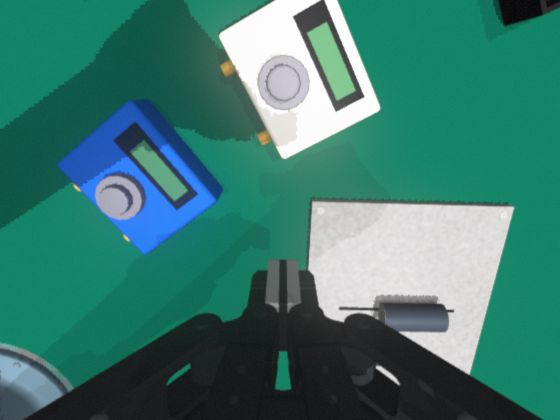

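The white tester's button is at (283,82), which gives world (483,317). I go above it and descend.

```bash
python3 -m inch '[{"tx":0.045,"ty":0,"tz":0.01,"ax":0,"ay":0,"az":0,"fingers":255},{"tx":0.09,"ty":0,"tz":0.03,"ax":0,"ay":0,"az":0,"fingers":255},{"tx":0.091,"ty":0,"tz":0.07,"ax":0,"ay":0,"az":0,"fingers":255},{"tx":0.091,"ty":0,"tz":0.11,"ax":0,"ay":0,"az":0,"fingers":255},{"tx":0.091,"ty":0,"tz":0.135,"ax":0,"ay":0,"az":0,"fingers":255}]'
python3 -m inch '[{"tx":0,"ty":0,"tz":0.003,"ax":0,"ay":0,"az":0,"fingers":255},{"tx":0,"ty":0,"tz":0.006,"ax":0,"ay":0,"az":0,"fingers":255},{"tx":0,"ty":0,"tz":0.009,"ax":0,"ay":0,"az":0,"fingers":255},{"tx":0,"ty":0,"tz":0.012,"ax":0,"ay":0,"az":0,"fingers":255},{"tx":0,"ty":0,"tz":0.014,"ax":0,"ay":0,"az":0,"fingers":255}]'
```

```text
clock: 12.1
position: [483.3, 314.5, 76.8]
orientation: [0.788, 0.615, -0.002, 0.001]
ft_force: [0.0, 0.1, 0.1]
gripper_width: -0.1
grasp_force: 0.0
clock: 12.6
position: [485.0, 317.4, 67.3]
orientation: [0.788, 0.616, 0.001, -0.0]
ft_force: [-0.3, 0.9, -0.4]
gripper_width: 0.1
grasp_force: 0.0
```

```bash
python3 -m inch '[{"tx":0,"ty":-0.001,"tz":0.003,"ax":0,"ay":0,"az":0,"fingers":255},{"tx":0,"ty":-0.001,"tz":0.006,"ax":0,"ay":0,"az":0,"fingers":255},{"tx":0,"ty":-0.001,"tz":0.009,"ax":0,"ay":0,"az":0,"fingers":255},{"tx":0,"ty":-0.001,"tz":0.011,"ax":0,"ay":0,"az":0,"fingers":255},{"tx":0,"ty":-0.001,"tz":0.012,"ax":0,"ay":0,"az":0,"fingers":255}]'
python3 -m inch '[{"tx":0,"ty":0,"tz":0.001,"ax":0,"ay":0,"az":0,"fingers":255},{"tx":0,"ty":0,"tz":0.002,"ax":0,"ay":0,"az":0,"fingers":255},{"tx":0,"ty":0,"tz":0.003,"ax":0,"ay":0,"az":0,"fingers":255}]'
```

```text
clock: 13.1
position: [484.8, 317.7, 60.4]
orientation: [0.788, 0.616, 0.0, -0.001]
ft_force: [-9.9, -7.5, 40.0]
gripper_width: 0.1
grasp_force: 19.7
clock: 13.4
position: [484.9, 317.7, 60.0]
orientation: [0.788, 0.616, 0.0, -0.002]
ft_force: [-14.4, -9.2, 53.6]
gripper_width: -0.0
grasp_force: 27.1
```

Contact is hard at z=60 with about 50 N, so I back off gently and watch for the spring.

```bash
for i in 1 2 3 4 5 6 7; do python3 -m inch '[{"tx":0,"ty":0,"tz":-0.001,"ax":0,"ay":0,"az":0,"fingers":255},{"tx":0,"ty":0,"tz":-0.002,"ax":0,"ay":0,"az":0,"fingers":255}]' | grep -E "posit|ft_f"; done
```

```text
position: [484.8, 317.6, 60.5]
ft_force: [-8.5, -6.7, 35.3]
position: [484.7, 317.6, 60.7]
ft_force: [-6.1, -4.8, 24.6]
position: [484.6, 317.6, 60.9]
ft_force: [-2.0, -2.8, 13.3]
position: [484.6, 317.6, 61.2]
ft_force: [-0.0, -1.6, 4.7]
position: [484.5, 317.5, 62.0]
ft_force: [2.1, 0.0, 3.2]
position: [483.6, 317.5, 63.3]
ft_force: [3.5, 1.0, 2.3]
position: [482.6, 317.2, 64.8]
ft_force: [1.5, 0.5, 1.7]
```

The spring curve (4.7 N at the hard stop, falling as it rises) shows the button went fully down. Now I lift clear and check everything.

```bash
python3 -m inch '[{"tx":0,"ty":0,"tz":-0.01,"ax":0,"ay":0,"az":0,"fingers":255},{"tx":0,"ty":0,"tz":-0.05,"ax":0,"ay":0,"az":0,"fingers":255},{"tx":-0.03,"ty":0,"tz":-0.09,"ax":0,"ay":0,"az":0,"fingers":255},{"tx":-0.06,"ty":0,"tz":-0.13,"ax":0,"ay":0,"az":0,"fingers":255},{"tx":-0.09,"ty":0,"tz":-0.15,"ax":0,"ay":0,"az":0,"fingers":255}]'
python3 -m inch '[{"tx":0,"ty":0,"tz":0,"ax":0,"ay":0,"az":0,"fingers":255},{"tx":0,"ty":0,"tz":0,"ax":0,"ay":0,"az":0,"fingers":255},{"tx":0,"ty":0,"tz":0,"ax":0,"ay":0,"az":0,"fingers":255}]'
python3 - <<'E'
from m import *
s,im=snap('wrist','w6.png'); print(s['position'])
E
```

```text
clock: 15.3
position: [461.3, 229.2, 218.0]
orientation: [0.787, 0.617, 0.001, -0.0]
ft_force: [0.6, 0.0, 1.0]
gripper_width: 0.2
grasp_force: 0.0
clock: 15.6
position: [459.7, 230.5, 213.8]
orientation: [0.787, 0.617, -0.002, -0.0]
ft_force: [-0.1, 0.7, 0.9]
gripper_width: 0.0
grasp_force: 0.0
[459.72294787 230.53071071 213.80054473]
```

View pics/w6.png

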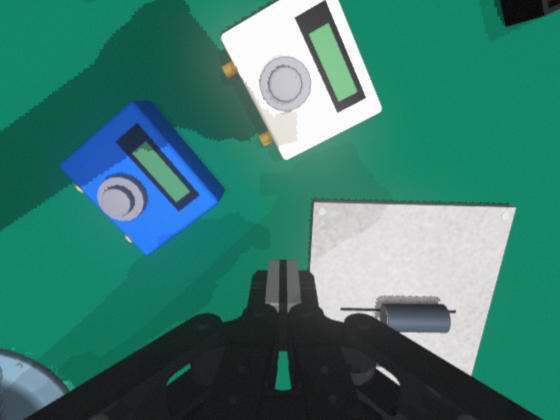

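The button at (284,83) is back up, and the cell at (415,318) lies unmoved on the line.

```bash
python3 -c "
from workcell import bot
print(bot.close_job())"
```

```text
the job is handed in; nothing more can be done
None
```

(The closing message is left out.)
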